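# Empty the tipping tub into the tin

## Task

Slide the small empty yellow tin along its guides all the way under the tub, up to the back stop. Then turn the tub over by its red crank handle so that every touch piece drops into the tin, and stand the tub fully upright again, leaving the tin with all five pieces in place beneath it. Do not disturb the other things on the desk.

Things in the scene. Friction and masses are not known exactly. Their poses are not given: they have to be found in the camera images.
- stand: Grey painted tipping stand, fixed, place and yaw vary. Origin on the table under the tub's middle. x: the tub's pivot axis (roughly away from the robot); y: the tin slides towards +y to go under the tub; z up. Two posts, 14 mm thick, inner faces at x = +-82 mm, y -35 to +35 mm, 190 mm high.
- stop (a point): Middle of the near face of the grey back stop (60 mm high), on the table at y = +58 mm in the stand's frame. From it two guide rails, 18 mm high, inner faces at x = +-82 mm, run on the table to y = -270 mm, open at that end.
- tub (a joint): Tilt of the white tub: 0 = upright, mouth up, at its stop; grows to 2.15 rad as the mouth swings over the stand's -y side and down. Stiff: stays where left. Open box, 130 (x) x 120 (y) x 100 mm high, walls 4 mm, -y wall leaning out (lip at y = -70 mm, back wall at +50); pivot at mid-height; underside 115 mm above the table, no part below 77 mm as it turns.
- pivot (a point): Centre of the tub, on the pivot axis, 165 mm above the table.
- handle (a point): Middle of the red crank bar, 14 mm thick, parallel to the pivot axis, on the robot's side. In the stand's frame it spans x = -170 to -102 mm (this point -140; 12 mm steel arm at -108). At tilt t it is at y = -110 sin(t - 0.95), z = 165 + 110 cos(t - 0.95) mm. Turns with the tub.
- tin: Small yellow open tin, empty, 150 (x) x 180 (y) x 55 mm high, walls and floor 4 mm, loose on the table between the guide rails, 7 mm play each side. Origin at the centre of its underside. Starts 85 to 140 mm short; fully home it touches the back stop, origin at y = -32 mm in the stand's frame.
- disc: Touch piece, red round disc, 36 mm across, 30 mm high, about 30 g, starts lying in the tub. Origin at its centre.
- block: Touch piece, orange cube, 30 mm, about 30 g, starts lying in the tub. Origin at its centre.
- cross: Touch piece, dark brown plus-shaped block, 38 mm across, 30 mm high, about 30 g, starts lying in the tub. Origin at its centre.
- drum: Touch piece, green cylinder, 34 mm across, 36 mm high, about 30 g, starts lying in the tub. Origin at its centre.
- slab: Touch piece, blue block, 36 x 22 x 28 mm high, about 30 g, starts lying in the tub. Origin at its centre.
- mosaic: Cork board with coloured tiles, 150 x 150 x 19 mm, bystander. Origin at the centre of its underside.
- camera: Small black camera on a three-legged stand, 146 mm high, feet 110 mm across, bystander. Origin on the table under its middle.
- tissues: Pink tissue box, 120 x 220 x 75 mm, bystander. Origin at the centre of its underside.
- mug: White mug, 80 mm across, 90 mm high, bystander. Origin at the centre of its underside.
Mind the look-alikes: they are no part of the job. Leave any turquoise look-alike of the tin alone.

How it is judged:
By the outcome, as a careful person would: the job done as asked, in the order asked, and still so for the second after the job is handed in, with the robot touching nothing.
It also fails if it takes over 61 s, if anything falls off the work surface, if the arm or the gripper's body presses on something with over 40 N, if the wrist force passes 120 N, or if a joint passes its speed limit or range.

## Robot

A 6-joint arm with a two-finger parallel gripper is mounted at the origin on the work surface. World frame = base frame: x ahead of the robot, y to its left, z up, the work surface at z = 0. Lengths are in m, angles in degrees, forces in N, time in s.
With the tool pointing down it reaches from about 0.4 to 0.825 m from the base axis. Payload 7 kg.
Tool frame: the origin (TCP) lies at the centre of the arm's flange, where the gripper is bolted on; the fingertips stand 178 mm ahead of it and the grasp point (between the pads) lies 159 mm ahead of it; z points along the fingers, y is the line along which they close (so a half turn about z gives the same grasp; the last joint's range is limited). The gripper opens to 88 mm and grips with 3 to 60 N. Pads are 19 mm wide; open, the fingers measure 130 mm over their backs; the gripper's body (78 mm by 193 mm) begins 47 mm behind the grasp point.
Start: joints at [81.251, 20.546, 0.682, 0, -70.136, -16.507], TCP at [0.288, 0.61, 0.405] pointing down, gripper open.
Joint ranges: [-176.03, 176.03], [-82.01, 121.73], [-58.28, 71.71], [-173.87, 95.51], [-174.79, -0.11], [-173.66, 173.66]. Speed limits (degrees/s): [136.94, 136.94, 172.46, 180, 180, 180].

## Interface

Orientations are given as [roll, pitch, yaw] about the fixed x, y, z axes, in that order (R = Rz(yaw) Ry(pitch) Rx(roll)).
In Python, from plant import telemetry, snapshot, workorder, nets gives the robot as it stands.
- The arm moves only by the shell command python3 -m creep 'ROWS'. ROWS is JSON, a list that holds one entry, the list of rows, each a list of 5 numbers: the shift along the tool's x, y, z normalised to -1 to 1, where 1 is 0.2 m, then the turn about the tool's z normalised to -1 to 1, where 1 is pi/2 rad, then the opening, from 0 (shut) to 1 (fully open). In form: [[[x, y, z, spin, hand], ...]]. A call has 1 to 8 rows; each row shifts and turns the commanded pose from where the row before left it, along the tool's axes as they then stand; what a row does not reach is not made up. A row lasts 1/12 s, in which the tool goes at most 41.7 mm and 7.16 degrees, less where a joint would pass 70% of its speed; a pose out of reach is approached as far as the arm can. A call with a number of a shift or a turn outside -1 to 1 is refused whole. A call with a gripper value outside its range is refused whole. The fingers move at their own pace and stop on an object; the grip force is fixed at half the most. Time passes only in rows, so rows that do not move let the fingers close. It gives the time, the measured TCP pose, the force, the opening and the grip force at its end, in the units of the state.
- telemetry.get_obs(): the state, without advancing time (a new reading comes with each control period).
- snapshot(name): name is "side" or "top" or "wrist"; returns a dict with "frame" (480x640x3 uint8, red, green, blue), "fx", "fy", "cx", "cy" (pixels), "rvec" (rotation vector, rad) and "tvec" (3), from world to camera coordinates, as OpenCV has them; the wrist camera has in their place "mount" (4x4, takes a point from camera to tool coordinates, whose origin is the TCP and whose axes are the flange's). Camera axes: x right, y down, z forward; pixel columns grow to the right and rows downward; lengths in m; the calibration is good to about 2 mm. A picture is of the moment at which its call begins: read the wrist's pose just before it. There is no depth.
- workorder.close_job(): hands the job in; it is judged then, once.
Trained networks look in a picture, given as the dict that the camera call returned (one of the last four; its "shot" number tells which), for a name from the list of things; names that differ only in an ending like _2 or _b are one class to them, and where a whole thing is asked for, a point or a joint stands for the part that bears it (a point fixed in the world has none). Each returns a list of dicts, best first, with "confidence" (0 to 1); they miss things now and then, are a little off and sometimes report something else, mostly with a low value. They report only what shows in the picture. A call takes as long as a camera call. They do not tell look-alikes from the thing itself.
- nets.find_in(picture, query): "uv" ([column, row] in pixels, amid what is visible of it).
- nets.masks_of(picture, query): "region" (480x640 bool, what is visible of it) and "uv" ([column, row] in pixels, amid what is visible of it).
- nets.landmark_of(picture, query): "uv" ([column, row] in pixels: a listed point, or the origin of a listed thing).
The state is a dict: "clock": time; "joint_pos": joint angles; "qvel": joint speeds; "tau": joint torques, N m; "tool_pos": TCP position; "orientation": TCP orientation; "force": force on the tool from outside, world axes, zero at the start; "moment": the same for the moment, N m; "opening": finger opening in m; "gripper_force": force on a finger pad.
Only numpy, scipy, OpenCV 4.12 (cv2) and the standard library are available. Lean on these libraries where they do the work, as an engineer would, in place of code of your own. Each camera call takes 0.05 s, during which the arm holds its last target. There are 200 camera calls.

## Working session

There is one attempt and no reset: what is moved stays moved. The work goes in short steps, Python scripts to look and compute and a shell command to move; the robot and the scene stay as the last step left them, time stands still between calls to the robot, and variables do not carry over. Pictures are saved under pics/ and viewed, at most 10 in all, crops included, and the job is handed in when it is done.

```bash
mkdir -p pics
cat > h.py <<'E'
import numpy as np, cv2
from plant import telemetry, snapshot, workorder, nets
from scipy.spatial.transform import Rotation as R
def pose():
    o=telemetry.get_obs(); return np.array(o["tool_pos"]), R.from_euler('xyz',o["orientation"],degrees=True).as_matrix(), o
def cam(name):
    p,Rt,o=pose(); s=snapshot(name)
    K=np.array([[s["fx"],0,s["cx"]],[0,s["fy"],s["cy"]],[0,0,1]])
    if "mount" in s:
        T=np.eye(4);T[:3,:3]=Rt;T[:3,3]=p; M=np.linalg.inv(T@np.array(s["mount"])); Rc,t=M[:3,:3],M[:3,3]
    else: Rc=cv2.Rodrigues(np.array(s["rvec"],float))[0]; t=np.array(s["tvec"],float).ravel()
    return s,K@np.c_[Rc,t]
def tri(obs):
    A=[]
    for P,uv in obs: A+= [uv[0]*P[2]-P[0], uv[1]*P[2]-P[1]]
    v=np.linalg.svd(np.array(A))[2][-1]; return v[:3]/v[3]
def proj(P,X):
    q=np.c_[np.atleast_2d(X),np.ones(len(np.atleast_2d(X)))]@P.T; return q[:,:2]/q[:,2:]
def onz(P,uv,z):
    A=np.array([uv[0]*P[2]-P[0], uv[1]*P[2]-P[1]]); return np.linalg.solve(A[:,:2],-A[:,3]-A[:,2]*z)
def save(s,n): cv2.imwrite("pics/"+n,s["frame"][:,:,::-1])
E
python3 - <<'E'
from h import *
print(pose()[2]["orientation"])
for c in("side","top"):
    s,P=cam(c); save(s,c+"0.png"); np.save(c+"P.npy",P)
    for q in("stop","pivot","handle","tin","stand"):
        print(c,q,[(np.round(d["uv"]),round(d["confidence"],2)) for d in nets.landmark_of(s,q)[:3]])
E
```

```text
[ 1.79902866e+02 -8.13276393e-03 -2.52636432e+01]
side stop [(array([273., 305.]), 0.86)]
side pivot [(array([281., 255.]), 0.81)]
side handle [(array([314., 272.]), 0.87)]
side tin [(array([297., 264.]), 0.56)]
side stand [(array([281., 292.]), 0.9)]
top stop [(array([349., 215.]), 0.47)]
top pivot [(array([300., 180.]), 0.66)]
top handle [(array([245., 234.]), 0.95)]
top tin [(array([350., 212.]), 0.95), (array([281., 313.]), 0.61)]
top stand [(array([303., 196.]), 0.81), (array([165., 201.]), 0.31)]
```

View pics/side0.png

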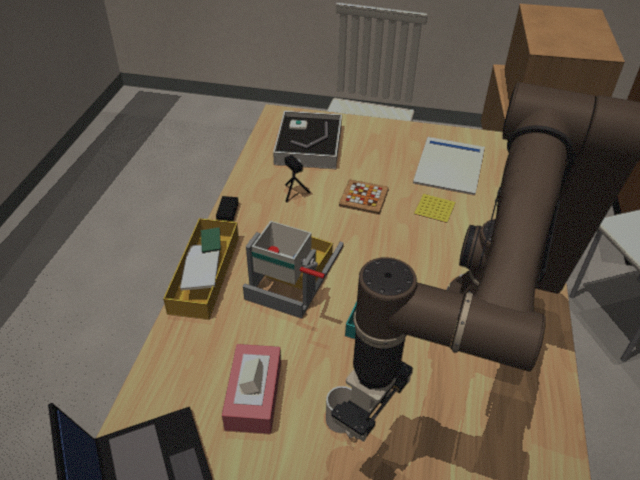

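View pics/top0.png

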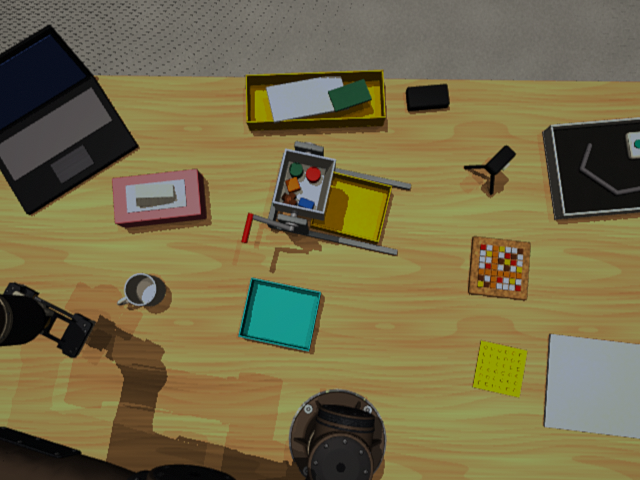

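```bash
cat > fit.py <<'E'
from h import *
from scipy.optimize import least_squares
Pt,Ps=np.load("topP.npy"),np.load("sideP.npy")
def W(p,L):
    L=np.atleast_2d(L)/1000; c,s=np.cos(p[2]),np.sin(p[2])
    return np.c_[p[0]+c*L[:,0]-s*L[:,1],p[1]+s*L[:,0]+c*L[:,1],L[:,2]]
hd=[-140,89,229]
obs=[(Pt,hd,(245,234)),(Pt,[0,0,0],(303,196)),(Pt,[0,0,165],(300,180)),(Pt,[89,-270,18],(410,187)),(Pt,[-89,-270,18],(397,252)),
 (Ps,hd,(314,272)),(Ps,[0,0,0],(281,292)),(Ps,[0,0,165],(281,255)),(Ps,[0,58,0],(273,305))]
f=lambda p:np.concatenate([proj(P,W(p,L))[0]-uv for P,L,uv in obs])
if __name__=="__main__":
    x0=onz(Pt,(303,196),0)
    r=least_squares(f,[*x0,0.0],loss="soft_l1",f_scale=2); p=r.x; np.save("stand.npy",p)
    print(p[:2],np.degrees(p[2])); print(np.round(f(p).reshape(-1,2),1))
    print("handle tri",tri([(Pt,(245,234)),(Ps,(314,272))]),W(p,hd))
    s,_=cam("top"); i=s["frame"][:,:,::-1].copy()
    def line(L,c):
        cv2.polylines(i,[np.round(proj(Pt,W(p,L))*8).astype(int)],False,c,1,shift=3)
    for x in(-82,82,-96,96): line([[x,58,18],[x,-270,18]],(255,0,255))
    line([[-65,-70,215],[65,-70,215],[65,50,215],[-65,50,215],[-65,-70,215]],(0,255,0))
    line([[-170,89,229],[-102,89,229]],(255,255,0))
    for sx in(-1,1): line([[sx*82,-35,190],[sx*96,-35,190],[sx*96,35,190],[sx*82,35,190],[sx*82,-35,190]],(255,0,0))
    cv2.imwrite("pics/ov.png",cv2.resize(i[130:280,220:430],None,fx=3.6,fy=3.6,interpolation=cv2.INTER_CUBIC))
    # tin: yellow pixels right edge
    for nm,uv in (("mug",(146,290)),("camera",(492,165)),("mosaic",(500,268)),("tealtin",(281,315)),("tinNearEdge",(386,219))): print(nm,onz(Pt,uv,0.05))
    for a in [(392,186),(383,243)]:
        q=onz(Pt,a,.055)-p[:2]; print("tin corner in stand",1000*np.array([[np.cos(p[2]),np.sin(p[2])],[-np.sin(p[2]),np.cos(p[2])]])@q)
E
python3 fit.py
```

```text
[0.61305258 0.09808299] -11.585357976207362
[[ 1.3 -4.9]
 [-0.7  2. ]
 [-0.   4.1]
 [-0.  -1. ]
 [-0.6 -0.2]
 [-1.   0.4]
 [ 1.   0.3]
 [-0.6 -1.4]
 [ 0.7  0.5]]
handle tri [0.48671313 0.21567141 0.23311355] [[0.49377851 0.21338562 0.229     ]]
mug [0.36122018 0.4847324 ]
camera [ 0.69712438 -0.3907757 ]
mosaic [ 0.43148296 -0.40455059]
tealtin [0.30484104 0.14326886]
tinNearEdge [ 0.55180928 -0.11818098]
tin corner in stand [  69.65511243 -221.48857372]
tin corner in stand [ -79.29117681 -228.81643185]
```

View pics/ov.png

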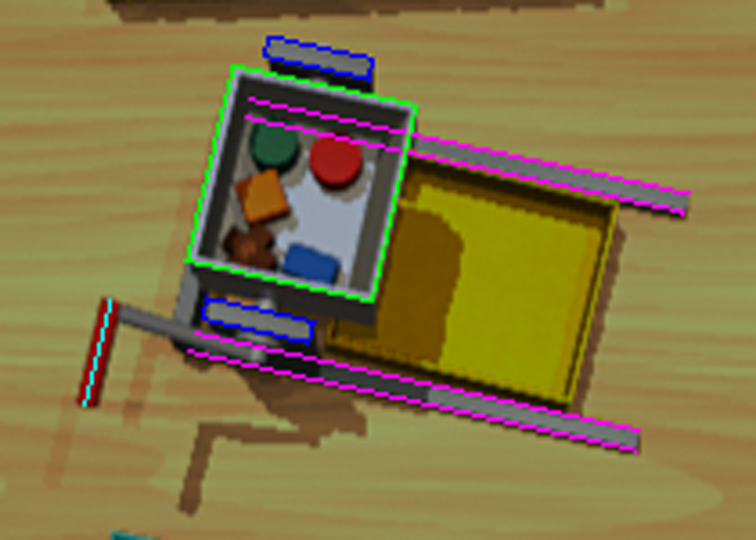

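```bash
python3 -m creep '[[[0,0,-0.12,0.079,0.8],[0,0,-0.12,0.079,0.8],[0,0,0,0.079,0.8],[0,0,0,0.079,0.8],[0,0,0,0.079,0.8],[0,0,0,0.079,0.8],[0,0,0,0.079,0.8],[0,0,0,0.079,0.8]]]'
cat > go.py <<'E'
# go.py sx sy(mm stand) tipz(mm) : delta in tool units
from fit import *; import sys
p=np.load("stand.npy"); a=[float(v) for v in sys.argv[1:]]
t,Rt,o=pose(); g=W(p,[a[0],a[1],a[2]])[0]; g[2]+=.178
c,s=np.cos(p[2]),np.sin(p[2]); q=np.array([[c,s],[-s,c]])@(t[:2]-p[:2])*1000
yaw=o["orientation"][2]
print("stand xy",q.round(1),"tipz",round(1000*t[2]-178,1),"yaw-stand",round(yaw-np.degrees(p[2]),1),"t",o["clock"],"F",np.round(o["force"],1))
print("units",((Rt.T@(g-t))/.2).round(3))
E
python3 go.py 0 -265 272
```

```text
clock: 1.32
tool_pos: [0.288, 0.6104, 0.4527]
orientation: [180.0, 0.0, -82.5]
force: [-0.9, 0.5, -0.6]
opening: 0.0702
gripper_force: 0.0
stand xy [-421.3  436.6] tipz 274.7 yaw-stand -70.9 t 1.3167 F [-0.9  0.5 -0.6]
units [ 4.004 -0.843  0.013]
```

```bash
python3 -m creep '[[[0,0,0,0.0795,0.6],[0,0,0,0.0795,0.6],[0,0,0,0.053,0.6],[0.17,-0.1,0,0,0.6],[0.17,-0.1,0,0,0.6],[0.17,-0.1,0,0,0.6],[0.17,-0.1,0,0,0.6],[0.17,-0.1,0,0,0.6]]]' >/dev/null
python3 -m creep '[[[0.17,-0.1,0,0,0.6],[0.17,-0.1,0,0,0.6],[0.17,-0.1,0,0,0.6],[0.17,-0.1,0,0,0.6],[0.17,-0.1,0,0,0.6],[0.17,-0.1,0,0,0.6],[0.17,-0.1,0,0,0.6],[0.17,-0.1,0,0,0.6]]]'
python3 go.py 0 -265 35
```

```text
clock: 2.65
tool_pos: [0.457, 0.1243, 0.4532]
orientation: [-179.9, 0.1, -101.2]
force: [0.8, 0.1, 0.3]
opening: 0.0523
gripper_force: 0.0
stand xy [-158.1   -5.6] tipz 275.2 yaw-stand -89.6 t 2.65 F [0.8 0.1 0.3]
units [ 1.304 -0.78   1.2  ]
```

```bash
python3 -m creep '[[[0.163,-0.0975,0,0,0.6],[0.163,-0.0975,0,0,0.6],[0.163,-0.0975,0,0,0.6],[0.163,-0.0975,0,0,0.6],[0.163,-0.0975,0,0,0.6],[0.163,-0.0975,0,0,0.6],[0.163,-0.0975,0,0,0.6],[0.163,-0.0975,0,0.004,0.6]]]' >/dev/null
python3 -m creep '[[[0,0,0.17,0,0.6],[0,0,0.17,0,0.6],[0,0,0.17,0,0.6],[0,0,0.17,0,0.6],[0,0,0.17,0,0.6],[0,0,0.17,0,0.6],[0,0,0.17,0,0.6],[0,0,0,0,0.6]]]'
python3 go.py 0 -132 35
```

```text
clock: 3.98
tool_pos: [0.5566, -0.1598, 0.2085]
orientation: [179.4, -0.1, -101.7]
force: [-1.4, 0.3, -0.9]
opening: 0.0529
gripper_force: 0.0
stand xy [  -3.5 -264. ] tipz 30.5 yaw-stand -90.1 t 3.9833 F [-1.4  0.3 -0.9]
units [-0.66  -0.016 -0.024]
```

```bash
python3 -m creep '[[[-0.08,0,0,0,0.6],[-0.06,0,0,0,0.6],[-0.06,0,0,0,0.6],[-0.06,0,0,0,0.6],[-0.06,0,0,0,0.6],[-0.06,0,0,0,0.6],[-0.06,0,0,0,0.6],[-0.06,0,0,0,0.6]]]'
python3 go.py 0 -132 35
```

```text
clock: 4.65
tool_pos: [0.5796, -0.0607, 0.2151]
orientation: [-180.0, 0.0, -101.6]
force: [-0.2, -2.3, 1.4]
opening: 0.0525
gripper_force: 1.4
stand xy [  -0.8 -162.2] tipz 37.1 yaw-stand -90.0 t 4.65 F [-0.2 -2.3  1.4]
units [-0.151 -0.004  0.011]
```

```bash
python3 -m creep '[[[-0.05,0,0,0,0.6],[-0.03,0,0,0,0.6],[-0.03,0,0,0,0.6],[-0.02,0,0,0,0.6],[-0.01,0,0,0,0.6],[-0.01,0,0,0,0.6]]]'
python3 go.py 0 -132 35
```

```text
clock: 5.15
tool_pos: [0.5854, -0.0325, 0.2145]
orientation: [180.0, -0.0, -101.6]
force: [0.1, -2.7, 1.3]
opening: 0.0524
gripper_force: 1.4
stand xy [  -0.9 -133.4] tipz 36.5 yaw-stand -90.0 t 5.15 F [ 0.1 -2.7  1.3]
units [-0.007 -0.004  0.008]
```

Step on in 1–2 mm steps until the force rises.

```bash
for i in 1; do python3 -m creep '[[[-0.01,0,0,0,0.6],[-0.01,0,0,0,0.6],[0,0,0,0,0.6]]]'; done; python3 go.py 0 -132 35
```

```text
clock: 5.4
tool_pos: [0.5858, -0.0315, 0.2146]
orientation: [179.9, -0.3, -101.6]
force: [1.4, -20.5, 0.9]
opening: 0.0527
gripper_force: 10.4
stand xy [  -0.7 -132.5] tipz 36.6 yaw-stand -90.0 t 5.4 F [  1.4 -20.5   0.9]
units [-0.002 -0.003  0.008]
```

```bash
python3 -m creep '[[[-0.01,0,0,0,0.6],[-0.01,0,0,0,0.6],[0,0,0,0,0.6]]]'; python3 go.py 0 -132 35
```

```text
clock: 5.65
tool_pos: [0.5861, -0.0306, 0.2146]
orientation: [179.8, -0.5, -101.6]
force: [2.1, -41.8, 2.0]
opening: 0.0522
gripper_force: 20.0
stand xy [  -0.5 -131.5] tipz 36.6 yaw-stand -90.0 t 5.65 F [  2.1 -41.8   2. ]
units [ 0.003 -0.003  0.008]
```

```bash
python3 -m creep '[[[0.1,0,0,0,0.6],[0.1,0,0,0,0.6],[0,0,-0.19,0,0.6],[0,0,-0.19,0,0.6],[0,0,-0.19,0,0.6],[0,0,-0.19,0,0.6],[0,0,-0.19,0,0.6],[0,0,-0.19,0,0.6]]]' >/dev/null
python3 -m creep '[[[0,0,-0.15,-0.079,0.6],[0,0,0,-0.079,0.6],[0,0,0,-0.079,0.6],[0,0,0,-0.079,0.6],[0,0,0,-0.079,0.6],[0,0,0,-0.079,0.6],[0,0,0,-0.079,0.6],[0,0,0,-0.079,0.5]]]' >/dev/null
python3 -m creep '[[[0,0,0,-0.079,0.5],[0,0,0,-0.079,0.5],[0,0,0,-0.079,0.5],[0,0,0,-0.079,0.5],[0,0,0,-0.052,0.5],[0,0,0,0,0.5]]]'
python3 go.py -143 89 280
python3 - <<'E'
from h import *
for c in("top","wrist"):
    s,_=cam(c); save(s,c+"1.png")
E
python3 -c "
import cv2,numpy as np
a=cv2.imread('pics/top1.png')[130:280,200:430];b=cv2.imread('pics/wrist1.png')
cv2.imwrite('pics/m1.png',np.hstack([cv2.resize(a,(460,300)),cv2.resize(b,(340,300))[:,:]]))"
```

```text
clock: 7.48
tool_pos: [0.579, -0.0638, 0.4724]
orientation: [-180.0, 0.0, -11.4]
force: [-0.7, -0.1, 0.2]
opening: 0.0437
gripper_force: 0.0
stand xy [  -0.8 -165.4] tipz 294.4 yaw-stand 0.2 t 7.4833 F [-0.7 -0.1  0.2]
units [-0.706 -1.274  0.073]
```

View pics/m1.png

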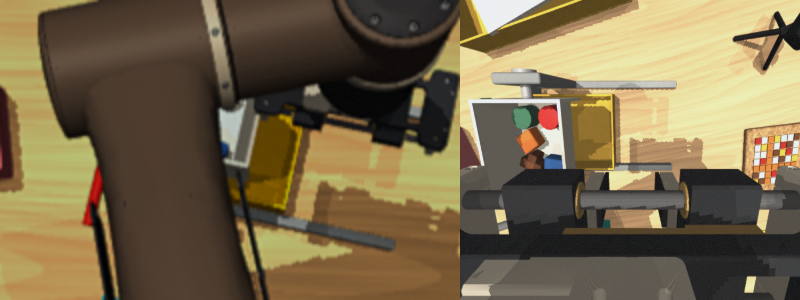

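```bash
python3 -m creep '[[[-0.088,-0.159,0,0,0.5],[-0.088,-0.159,0,0,0.5],[-0.088,-0.159,0,0,0.5],[-0.088,-0.159,0,0,0.5],[-0.088,-0.159,0,0,0.5],[-0.088,-0.159,0,0,0.5],[-0.088,-0.159,0,0,0.5],[-0.088,-0.159,0,0,0.5]]]' >/dev/null
python3 -m creep '[[[0,0,0,0,0.5],[0,0,0,0,0.5]]]'>/dev/null
python3 go.py -143 89 212
python3 - <<'E'
from h import *
s,P=cam("wrist"); save(s,"wrist2.png")
p,Rt,o=pose()
L=nets.landmark_of(s,"handle"); print([(d["uv"],d["confidence"],onz(P,d["uv"],.231)) for d in L[:2]])
from fit import W; print(W(np.load("stand.npy"),[-140,89,229]))
E
```

```text
stand xy [-142.6   90.5] tipz 294.5 yaw-stand 0.0 t 8.4167 F [-0.4 -0.2  0. ]
units [-0.002  0.008  0.412]
[([325.5, 253.3], 0.74, array([0.49208401, 0.21360779]))]
[[0.49377851 0.21338562 0.229     ]]
```

View pics/wrist2.png

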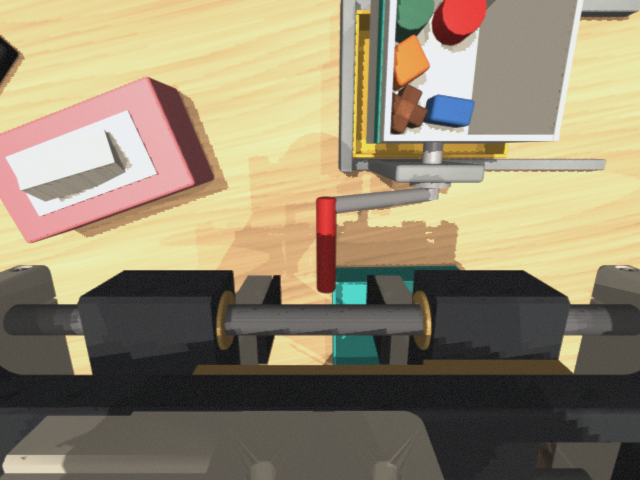

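```bash
python3 -m creep '[[[0,0,0.1,0,0.5],[0,0,0.1,0,0.5],[0,0,0.1,0,0.5],[0,0,0.11,0,0.4],[0,0,0,0,0.25],[0,0,0,0,0.25],[0,0,0,0,0.25],[0,0,0,0,0.25]]]'
python3 go.py -143 89 212
python3 - <<'E'
import numpy as np
t=np.linspace(0,2.15,33)-.95; y=110*np.sin(t)/200; z=-110*np.cos(t)/200
for a in np.array_split(np.c_[np.diff(y),np.diff(z)].round(3),4): print([[0,*map(float,r),0,.25] for r in a])
E
```

```text
clock: 9.18
tool_pos: [0.4928, 0.2135, 0.3923]
orientation: [-179.9, -0.1, -11.6]
force: [-0.0, 0.0, -0.4]
opening: 0.0226
gripper_force: 0.0
stand xy [-141.    88.9] tipz 214.3 yaw-stand -0.0 t 9.1833 F [-0.   0.  -0.4]
units [-0.01  -0.001  0.012]
[[0, 0.022, -0.029, 0, 0.25], [0, 0.024, -0.028, 0, 0.25], [0, 0.026, -0.026, 0, 0.25], [0, 0.028, -0.024, 0, 0.25], [0, 0.029, -0.022, 0, 0.25], [0, 0.031, -0.02, 0, 0.25], [0, 0.032, -0.018, 0, 0.25], [0, 0.033, -0.016, 0, 0.25]]
[[0, 0.034, -0.014, 0, 0.25], [0, 0.035, -0.011, 0, 0.25], [0, 0.036, -0.009, 0, 0.25], [0, 0.036, -0.007, 0, 0.25], [0, 0.037, -0.004, 0, 0.25], [0, 0.037, -0.002, 0, 0.25], [0, 0.037, 0.001, 0, 0.25], [0, 0.037, 0.003, 0, 0.25]]
[[0, 0.036, 0.006, 0, 0.25], [0, 0.036, 0.008, 0, 0.25], [0, 0.035, 0.011, 0, 0.25], [0, 0.035, 0.013, 0, 0.25], [0, 0.034, 0.015, 0, 0.25], [0, 0.033, 0.018, 0, 0.25], [0, 0.031, 0.02, 0, 0.25], [0, 0.03, 0.022, 0, 0.25]]
[[0, 0.028, 0.024, 0, 0.25], [0, 0.027, 0.026, 0, 0.25], [0, 0.025, 0.027, 0, 0.25], [0, 0.023, 0.029, 0, 0.25], [0, 0.021, 0.03, 0, 0.25], [0, 0.019, 0.032, 0, 0.25], [0, 0.017, 0.033, 0, 0.25], [0, 0.015, 0.034, 0, 0.25]]
```

```bash
python3 -m creep '[[[0,0.02,0,0,0.25],[0,0.022,-0.029,0,0.25],[0,0.024,-0.028,0,0.25],[0,0.026,-0.026,0,0.25],[0,0.028,-0.024,0,0.25],[0,0,0,0,0.25]]]'
python3 go.py -141 58 212
python3 - <<'E'
from h import *
P=np.load("sideP.npy"); s,_=cam("side"); save(s,"side3.png")
L=nets.landmark_of(s,"handle"); print([(d["uv"],d["confidence"]) for d in L[:2]])
from fit import W
st=np.load("stand.npy")
for t in(0,.1,.2,.27,.35): print(t,proj(P,W(st,[-140,-110*np.sin(t-.95),165+110*np.cos(t-.95)])))
E
```

```text
clock: 9.68
tool_pos: [0.4874, 0.1897, 0.4146]
orientation: [-179.8, -0.1, -11.6]
force: [-0.1, 2.8, 2.1]
opening: 0.022
gripper_force: 1.4
stand xy [-141.5   64.6] tipz 236.6 yaw-stand 0.0 t 9.6833 F [-0.1  2.8  2.1]
units [0.002 0.033 0.123]
[([317.8, 263.2], 0.64)]
0 [[312.9592586  272.52716963]]
0.1 [[314.00323174 268.55633138]]
0.2 [[315.16903089 264.57008149]]
0.27 [[316.05022891 261.7959878 ]]
0.35 [[317.11547136 258.6656215 ]]
```

```bash
python3 -m creep '[[[0,0.029,-0.022,0,0.25],[0,0.031,-0.02,0,0.25],[0,0.032,-0.018,0,0.25],[0,0.033,-0.016,0,0.25],[0,0.034,-0.014,0,0.25],[0,0.035,-0.011,0,0.25],[0,0.036,-0.009,0,0.25],[0,0.036,-0.007,0,0.25]]]'
python3 go.py -141 -5 256
python3 -m creep '[[[0,0.037,-0.004,0,0.25],[0,0.037,-0.002,0,0.25],[0,0.037,0.001,0,0.25],[0,0.037,0.003,0,0.25],[0,0.036,0.006,0,0.25],[0,0.036,0.008,0,0.25],[0,0.035,0.011,0,0.25],[0,0.035,0.013,0,0.25]]]'
python3 go.py -141 -60 246
```

```text
clock: 10.45
tool_pos: [0.4764, 0.1372, 0.4354]
orientation: [180.0, 0.0, -11.6]
force: [1.2, 1.9, 2.5]
opening: 0.0219
gripper_force: 1.4
stand xy [-141.8   10.8] tipz 257.4 yaw-stand 0.0 t 10.45 F [1.2 1.9 2.5]
units [0.004 0.079 0.007]
clock: 11.12
tool_pos: [0.4648, 0.0805, 0.428]
orientation: [180.0, 0.0, -11.6]
force: [1.0, 3.1, 1.7]
opening: 0.022
gripper_force: 1.1
stand xy [-141.7  -47. ] tipz 250.0 yaw-stand 0.0 t 11.1167 F [1.  3.1 1.7]
units [0.003 0.065 0.02 ]
```

```bash
python3 -m creep '[[[0,0.034,0.015,0,0.25],[0,0.033,0.018,0,0.25],[0,0.031,0.02,0,0.25],[0,0.03,0.022,0,0.25],[0,0.028,0.024,0,0.25],[0,0.027,0.026,0,0.25],[0,0.025,0.027,0,0.25],[0,0.023,0.029,0,0.25]]]'
python3 -m creep '[[[0,0.021,0.03,0,0.25],[0,0.019,0.032,0,0.25],[0,0.017,0.033,0,0.25],[0,0.015,0.034,0,0.25],[0,0,0,0,0.25]]]'
python3 go.py -141 -106.5 190
```

```text
clock: 11.78
tool_pos: [0.4557, 0.0355, 0.3915]
orientation: [180.0, 0.0, -11.6]
force: [0.9, 2.4, 2.3]
opening: 0.022
gripper_force: 1.2
clock: 12.2
tool_pos: [0.4527, 0.0217, 0.3649]
orientation: [-180.0, 0.0, -11.6]
force: [1.4, 3.2, -2.2]
opening: 0.022
gripper_force: 1.8
stand xy [-141.7 -107.1] tipz 186.9 yaw-stand -0.0 t 12.2 F [ 1.4  3.2 -2.2]
units [ 0.004 -0.003 -0.015]
```

```bash
python3 -m creep '[[[0,0.015,0,0,0.25],[0,0.015,0,0,0.25],[0,0,0,0,0.25],[0,0,0,0,0.25],[0,0,0,0,0.25],[0,0,0,0,0.25]]]'
python3 - <<'E'
from h import *
s,_=cam("top"); a=s["frame"][120:280,200:440,::-1]
s,_=cam("side"); b=s["frame"][190:340,220:380,::-1]
for q in("disc","block","cross","drum","slab"): print(q,[(np.round(d["uv"]),round(d["confidence"],2)) for d in nets.find_in(s,q)[:2]])
s,_=cam("wrist"); c=s["frame"][:,:,::-1]
m=np.hstack([cv2.resize(a,(450,300)),cv2.resize(b,(320,300))]); 
c=cv2.resize(c[:270],(770,300))
cv2.imwrite("pics/m4.png",np.vstack([m,c]))
E
```

```text
clock: 12.7
tool_pos: [0.4523, 0.0195, 0.365]
orientation: [-179.5, -0.0, -11.6]
force: [2.1, 27.1, -9.6]
opening: 0.0221
gripper_force: 13.8
disc []
block []
cross []
drum []
slab [(array([292., 171.]), 0.25)]
```

View pics/m4.png

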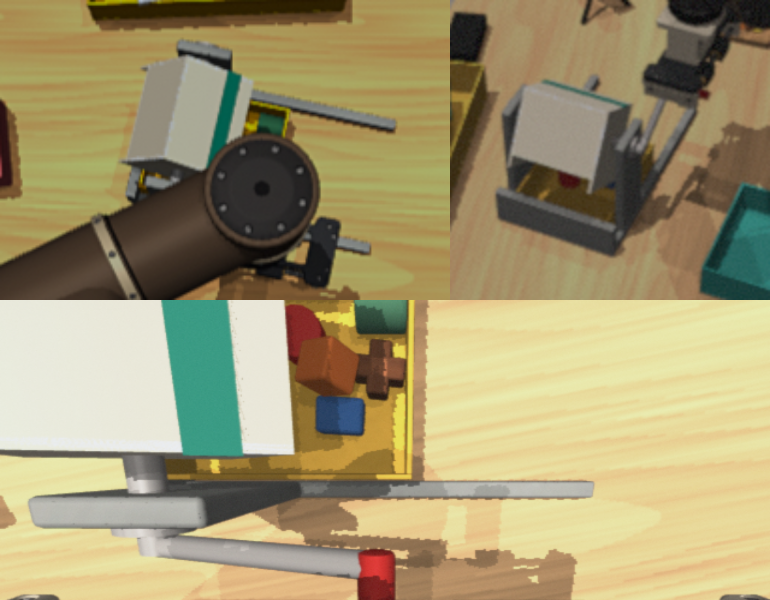

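```bash
python3 -m creep '[[[0,-0.045,0,0,0.25],[0,-0.03,0,0,0.25],[0,-0.015,-0.034,0,0.25],[0,-0.017,-0.033,0,0.25],[0,-0.019,-0.032,0,0.25],[0,-0.021,-0.03,0,0.25],[0,-0.023,-0.029,0,0.25],[0,-0.025,-0.027,0,0.25]]]'
python3 go.py -141 -60 246
```

```text
clock: 13.77
tool_pos: [0.4587, 0.0529, 0.4039]
orientation: [179.8, 0.1, -11.6]
force: [-3.9, -8.8, 5.9]
opening: 0.0217
gripper_force: 4.6
stand xy [-142.2  -75.3] tipz 225.9 yaw-stand -0.0 t 13.7667 F [-3.9 -8.8  5.9]
units [ 0.006 -0.076 -0.101]
```

```bash
python3 -m creep '[[[0,-0.027,-0.026,0,0.25],[0,-0.028,-0.024,0,0.25],[0,-0.03,-0.022,0,0.25],[0,-0.031,-0.02,0,0.25],[0,-0.033,-0.018,0,0.25],[0,-0.034,-0.015,0,0.25],[0,-0.035,-0.013,0,0.25],[0,-0.035,-0.011,0,0.25]]]'
python3 go.py -141 -15 255
```

```text
clock: 14.43
tool_pos: [0.4698, 0.1044, 0.4333]
orientation: [-180.0, -0.0, -11.6]
force: [0.5, -2.5, 1.6]
opening: 0.0218
gripper_force: 1.3
stand xy [-141.6  -22.6] tipz 255.3 yaw-stand 0.0 t 14.4333 F [ 0.5 -2.5  1.6]
units [ 0.003 -0.038  0.002]
```

```bash
python3 -m creep '[[[0,-0.036,-0.008,0,0.25],[0,-0.036,-0.006,0,0.25],[0,-0.037,-0.003,0,0.25],[0,-0.037,-0.001,0,0.25],[0,-0.037,0.002,0,0.25],[0,-0.037,0.004,0,0.25],[0,-0.036,0.007,0,0.25],[0,-0.036,0.009,0,0.25]]]'
python3 go.py -141 35 250
```

```text
clock: 15.1
tool_pos: [0.4815, 0.1617, 0.432]
orientation: [-180.0, 0.0, -11.6]
force: [0.1, -1.5, 0.8]
opening: 0.022
gripper_force: 0.9
stand xy [-141.7   35.9] tipz 254.0 yaw-stand 0.0 t 15.1 F [ 0.1 -1.5  0.8]
units [0.003 0.005 0.02 ]
```

```bash
python3 -m creep '[[[0,-0.035,0.011,0,0.25],[0,-0.034,0.014,0,0.25],[0,-0.033,0.016,0,0.25],[0,-0.032,0.018,0,0.25],[0,-0.031,0.02,0,0.25],[0,-0.029,0.022,0,0.25],[0,-0.028,0.024,0,0.25],[0,-0.026,0.026,0,0.25]]]'
python3 go.py -141 94 212
```

```text
clock: 15.77
tool_pos: [0.4914, 0.2101, 0.4015]
orientation: [180.0, 0.0, -11.6]
force: [-0.6, -2.3, 0.4]
opening: 0.0216
gripper_force: 0.9
stand xy [-141.7   85.3] tipz 223.5 yaw-stand 0.0 t 15.7667 F [-0.6 -2.3  0.4]
units [ 0.003 -0.044  0.058]
```

```bash
python3 -m creep '[[[0,-0.024,0.028,0,0.25],[0,-0.022,0.029,0,0.25],[0,0,0,0,0.25],[0,-0.01,0,0,0.25],[0,-0.01,0,0,0.25],[0,0,0,0,0.25]]]'
python3 go.py -141 94 212
```

```text
clock: 16.27
tool_pos: [0.4934, 0.2197, 0.389]
orientation: [179.5, 0.2, -11.6]
force: [1.8, -16.7, -1.5]
opening: 0.0222
gripper_force: 8.1
stand xy [-141.7   95.1] tipz 211.0 yaw-stand -0.0 t 16.2667 F [  1.8 -16.7  -1.5]
units [ 0.003  0.005 -0.005]
```

```bash
python3 -m creep '[[[0,-0.01,0,0,0.25],[0,-0.01,0,0,0.25],[0,0,0,0,0.25],[0,0,0,0,0.25]]]'
python3 go.py -141 94 212
```

```text
clock: 16.6
tool_pos: [0.4938, 0.2209, 0.3888]
orientation: [179.1, 0.2, -11.7]
force: [2.1, -28.6, 1.7]
opening: 0.022
gripper_force: 14.1
stand xy [-141.5   96.4] tipz 210.8 yaw-stand -0.1 t 16.6 F [  2.1 -28.6   1.7]
units [ 0.003  0.012 -0.006]
```

Firm against the stop. Release, rise clear, and retreat toward the robot's left to look.

```bash
python3 -m creep '[[[0,0.02,0,0,0.4],[0,0.02,0,0,0.5],[0,0,0,0,0.5],[0,0,0,0,0.5],[0,0,-0.1,0,0.5],[0,0,-0.15,0,0.5],[0,0,-0.15,0,0.5],[0,0,-0.1,0,0.5]]]'
python3 -m creep '[[[-0.1,-0.17,0,0,0.5],[-0.1,-0.17,0,0,0.5],[-0.1,-0.17,0,0,0.5],[-0.05,-0.18,0,0,0.5],[0,-0.18,0,0,0.5],[0,-0.18,0,0,0.5],[0,-0.18,0,0,0.5],[0,-0.18,0,0,0.5]]]'
python3 - <<'E'
from h import *
from fit import W
st=np.load("stand.npy")
s,P=cam("top"); i=s["frame"][:,:,::-1].copy()
for L in ([[-65,-70,215],[65,-70,215],[65,50,215],[-65,50,215],[-65,-70,215]],[[-170,89,229],[-102,89,229]],[[-75,-122,55],[75,-122,55]]):
    cv2.polylines(i,[np.round(proj(P,W(st,L))*8).astype(int)],False,(255,0,255),1,shift=3)
a=cv2.resize(i[130:280,220:430],(420,300),interpolation=3)
s2,P2=cam("side"); b=cv2.resize(s2["frame"][190:340,220:380,::-1],(320,300))
print("handle tri",tri([(P,nets.landmark_of(s,"handle")[0]["uv"]),(P2,nets.landmark_of(s2,"handle")[0]["uv"])]),W(st,[-140,89,229]))
full=cv2.resize(s["frame"][:,:,::-1],(420,300)); f2=cv2.resize(s2["frame"][:,:,::-1],(320,300))
cv2.imwrite("pics/m5.png",np.vstack([np.hstack([a,b]),np.hstack([full,f2])]))
E
```

```text
clock: 17.27
tool_pos: [0.4934, 0.2194, 0.4938]
orientation: [-179.8, -0.1, -11.5]
force: [0.4, -0.3, -0.3]
opening: 0.0438
gripper_force: 0.0
clock: 17.93
tool_pos: [0.4807, 0.5116, 0.4907]
orientation: [-179.9, -0.0, -11.5]
force: [1.0, -0.1, 0.7]
opening: 0.044
gripper_force: 0.0
handle tri [0.49213507 0.21124995 0.22270092] [[0.49377851 0.21338562 0.229     ]]
```

View pics/m5.png

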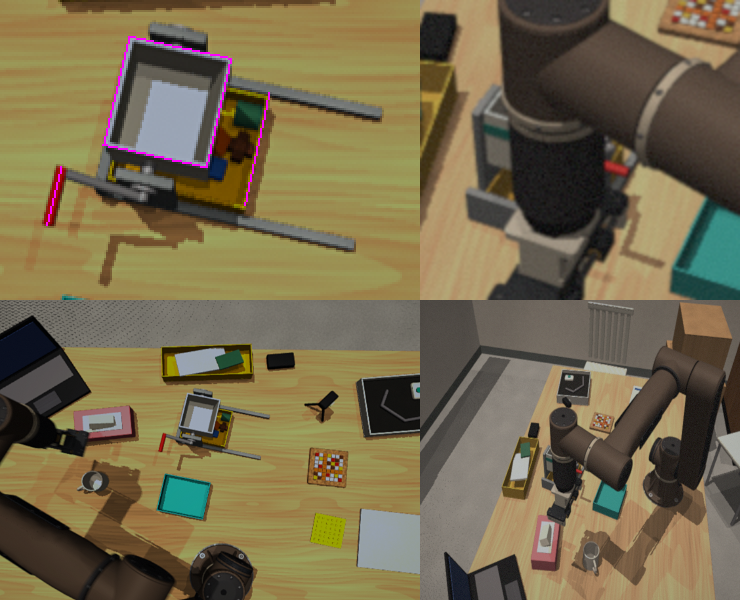

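The tub is empty and its rim lines up with the upright overlay. The tin's near edge is on the home line, and the pieces are in the tin. The bystanders look unmoved.

```bash
python3 -c "
from plant import workorder; print(workorder.close_job())"
```

```text
the job is handed in; nothing more can be done
None
```

The job is handed in at about 18 s on the robot's clock: the tin is home against the back stop with all five pieces in it, the tub is empty and upright against its stop, and nothing else on the desk appears to have moved.

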